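Hang a second vial basket on the drying hook

TASK

The rinsed blue vial basket is lying on its side in the metal tray: stand it upright on its base and let go of it, then pick it up again and hang it by its handle on the drying hook in front of the white basket, its handle bar across the straight part of the hook. Lower it on gently rather than dropping it, keep the white basket hanging at its place on the hook, leave alone the small amber bottle and the beaker standing at the sides, and leave both baskets hanging still and straight.

Things in the scene. Friction and masses are not known exactly. Their poses are not given: they have to be found in the camera images.
- blue_basket: Blue vial basket, about 150 g, lying on a broad face in the tray, own z level, to the robot's left within 25 deg. Box 48 (x) by 60 (y) by 70 mm tall (z), open top, with a rigid arched handle: uprights 12 (x) by 6 mm (y) flush with the box's 60 mm sides, cross bar along y, 12 mm (x) by 60 (y) by 10 (z), top at z = 150. Opening: 48 mm wide (y), z = 70 to 140. Origin: centre of underside; z to handle.
- blue_handle (a point): Middle of the underside of the blue basket's handle cross bar (basket z = 140 mm): the place that rests on the hook.
- white_basket: White basket, identical in shape to the blue one and about as heavy, already hanging by its handle on the rear part of the hook, handle bar across the hook. Origin at the centre of its underside.
- white_handle (a point): Middle of the underside of the white basket's handle cross bar, resting on the hook.
- stand: Fixed drying stand: white drip tray 220 (x) by 150 mm (y), rim 12 mm high; dark post, 18 mm thick, at own x = +90, ending at hook height; hook, a level round bar of 10 mm, from the post to own x = -60, upper side 245 mm above table, then an upturned tip: top 267 mm high, foremost at x = -73. Tip (-x) roughly faces the robot. Origin on table under the hook, z up. Swaps sides with the tray.
- hook (a point): Point on the upper side of the hook bar, over the stand's origin, 245 mm above the table; axes as the stand's (the hook's tip is towards -x).
- tray: Rinse tray, fixed: shallow metal tray 270 by 240 mm, floor 4 mm above the table, rim 10 mm above the table. Origin on the table at its centre. The blue basket starts lying in it.
- cap: Loose cream-coloured cylindrical cap, 44 mm diameter, 22 mm tall, in a near corner of the rinse tray; may be moved. Origin at its underside.
- beaker: Open glass beaker, 76 mm diameter, 90 mm tall, standing to one side; leave alone. Origin at its underside.
- bottle_d: The smallest amber bottle, with label and white cap, 68 mm diameter, 120 mm tall, standing to one side; leave alone. Origin at its underside.
Things that resemble listed ones, but are neither listed nor needed, are in the scene too. Of the things that look like the blue_basket, the smallest one is meant.

How it is judged (in metres and radians):
On the way, in this order (a step that is already met when the one before it is completed fails the run):
1. the blue basket stands upright on its base, let go of and still (angle between blue_basket's own z axis and vertical below 0.1 rad and height (world z) of blue_basket below 0.02 m and contact force between the fingers and blue_basket below 0.1 N and linear speed of blue_basket below 0.03 m/s), for 0.2 s.
2. the blue basket hangs on the hook in front of the white one (z of blue_handle in the frame of stand between 0.238 and 0.252 m and x of blue_handle in the frame of stand between -0.062 and 0.01 m and y of blue_handle in the frame of stand between -0.022 and 0.022 m and angle between blue_basket's own z axis and vertical below 0.2 rad), for 0.2 s.
At the end, for the whole second after the job is handed in: Blue basket hangs by its handle on the straight part of the hook, between tip and white basket (handle underside 238-252 mm up, within 22 mm of the hook sideways), tilted under 0.2 rad, still and released; the white basket still hangs on the rear part in the same way, still (all of step 2 and z of white_handle in the frame of stand between 0.238 and 0.252 m and x of white_handle in the frame of stand between 0.02 and 0.08 m and y of white_handle in the frame of stand between -0.022 and 0.022 m and angle between white_basket's own z axis and vertical below 0.2 rad and linear speed of each of blue_basket, white_basket below 0.03 m/s and contact force between the fingers and blue_basket below 0.1 N); the robot touches nothing.
It fails at once if the white basket is dislodged: lifted off, knocked off or pushed more than 20 mm along the hook (distance of white_handle from where it was at the start of the episode above 0.02 m or angle between white_basket's own z axis and vertical above 0.5 rad).
It fails at once if the blue basket is dropped (falls free at more than 0.5 m/s) (linear speed of blue_basket above 0.5 m/s and contact force between the fingers and blue_basket below 0.05 N).
It fails at once if the small bottle or the beaker is pushed more than 30 mm or tipped (distance of any of bottle_d, beaker from where it was at the start of the episode above 0.03 m or angle between any of bottle_d, beaker's own z axis and vertical above 0.3 rad).
It also fails if it takes over 70 s, if anything falls off the work surface, if the arm or the gripper's body presses on something with over 40 N, if the wrist force passes 120 N, or if a joint passes its speed limit or range.

ROBOT

A 6-joint arm with a two-finger parallel gripper is mounted at the origin on the work surface. World frame = base frame: x ahead of the robot, y to its left, z up, the work surface at z = 0. Lengths are in mm, angles in rad, forces in N, time in s.
With the tool pointing down it reaches from about 400 to 925 mm from the base axis. Payload 12.5 kg.
Tool frame: the origin (TCP) lies at the very end of the fingers, on their centre line; the grasp point (between the pads) lies 19 mm behind it; z points along the fingers, y is the line along which they close (so a half turn about z gives the same grasp; the last joint's range is limited). The gripper opens to 95 mm and grips with 3 to 60 N. Pads are 20 mm wide; open, the fingers measure 119 mm over their backs; the gripper's body (75 mm by 180 mm) begins 59 mm behind the grasp point.
Start: joints at [1.065, 0.491, 1.559, -0, 1.092, -0.106], TCP at [243.257, 575.737, 214.661] pointing down, gripper open.
Joint ranges: [-3.1, 3.1], [-0.84, 2.19], [0.05, 2.79], [-1.13, 4.28], [0.06, 2.93], [-2.69, 2.69]. Speed limits (rad/s): [2.22, 2.22, 2.79, 3.14, 3.14, 3.14].

INTERFACE

Orientations are given as [roll, pitch, yaw] about the fixed x, y, z axes, in that order (R = Rz(yaw) Ry(pitch) Rx(roll)).
In Python, from cell import state, imaging, env, spot_in, mark_of gives the robot as it stands. The module is installed in compiled form; this text tells all that it offers.
- The arm moves only by the tool step_arm, never from a script. Its argument "increments" is a list of rows, each an object with "slide": the shift along the tool's x, y, z in m, a list of three; "roll": the turn about the tool's z in rad. A call has 1 to 5 rows; each row is the pose to reach, as a shift and turn from the pose commanded when the call began, along the tool's axes at that moment; what a row does not reach only later rows make up. A row lasts 1/8 s, in which the tool goes at most 62.5 mm and 10.7 degrees, less where a joint would pass 70% of its speed; a pose out of reach is approached as far as the arm can. A call with a gripper value outside its range is refused whole. "fingers" is the opening, from 0 (shut) to 1 (fully open), set as the call begins (left out, the last holds). The fingers move at their own pace and stop on an object; the grip force is fixed at half the most. Time passes only in rows, so rows that repeat a pose let the fingers close. It gives the time, the measured TCP pose, the force, the opening and the grip force at its end, in the units of the state.
- state(): the state, without advancing time (a new reading comes with each control period).
- imaging.read_camera(name): name is "side" or "top" or "wrist"; returns a dict with "color" (384x512x3 uint8, red, green, blue), "z_map" (384x512 float32, mm along the optical axis (not along the pixel's ray), 0 where there is no reading), "intrinsics" (3x3 intrinsics, pixels), "camera_from_world" (4x4, takes a point from world to camera coordinates). Camera axes: x right, y up, looking along -z (the intrinsics and any distortion apply to the point x, -y, -z); pixel columns grow to the right and rows downward; lengths in mm; the calibration is good to about 2 mm. A picture is of the moment at which its call begins.
- env.job_done(): hands the job in; it is judged then, once.
Trained networks look in the newest picture that a camera, given by its name, has taken for a name from the list of things; names that differ only in an ending like _2 or _b are one class to them, and where a whole thing is asked for, a point or a joint stands for the part that bears it (a point fixed in the world has none). Each returns a list of dicts, best first, with "confidence" (0 to 1); they miss things now and then, are a little off and sometimes report something else, mostly with a low value. They report only what shows in the picture. A call takes as long as a camera call. They do not tell look-alikes from the thing itself.
- spot_in(camera, target): "bbox" ([left, top, right, bottom] in pixels, round what is visible of it).
- mark_of(camera, target): "uv" ([column, row] in pixels: a listed point, or the origin of a listed thing).
The state is a dict: "t": time; "joints": joint angles; "qvel": joint speeds; "tau": joint torques, N m; "eef_pos": TCP position; "tcp_rot": TCP orientation; "ft_force": force on the tool from outside, world axes, zero at the start; "moment": the same for the moment, N m; "opening": opening from 0.0 (shut) to 1.0 (fully open); "grip_force": force on a finger pad.
Only numpy, scipy, OpenCV 4.12 (cv2) and the standard library are available. Lean on these libraries where they do the work, as an engineer would, in place of code of your own. Each camera call takes 0.05 s, during which the arm holds its last target. There are 200 camera calls.

## Working session

There is one attempt and no reset: what is moved stays moved. The work goes in short steps, Python scripts to look and compute and a tool call to move; the robot and the scene stay as the last step left them, time stands still between calls to the robot, and variables do not carry over. Pictures are saved under pics/ and viewed, at most 10 in all, crops included, and the job is handed in when it is done.

Besides the shell and the picture viewer there is one more tool, called after "Emit:" in YAML: its name, and indented under it one key for each argument. step_arm: Moves the arm, as the interface text tells. Its arguments: {"type":"object","properties":{"increments":{"type":"array"},"fingers":{"type":"number"}},"required":["increments"]}

```bash
mkdir -p pics; cat > h.py <<'E'
import numpy as np, cv2
from cell import state, imaging, env, spot_in, mark_of
def cam(n):
    return imaging.read_camera(n)
def world(c,u,v,z=None,plane=None):
    K=c["intrinsics"]; T=np.linalg.inv(c["camera_from_world"])
    d=np.array([(u-K[0,2])/K[0,0],-(v-K[1,2])/K[1,1],-1.0])
    if plane is not None:
        o=T[:3,3]; w=T[:3,:3]@d; return o+w*(plane-o[2])/w[2]
    return (T@np.append(d*z,1))[:3]
def cloud(c):
    K=c["intrinsics"]; T=np.linalg.inv(c["camera_from_world"]); Z=c["z_map"]
    v,u=np.indices(Z.shape)
    P=np.stack([(u-K[0,2])/K[0,0]*Z,-(v-K[1,2])/K[1,1]*Z,-Z],-1)
    return P@T[:3,:3].T+T[:3,3]
E
python3 - <<'E'
from h import *
ims=[]
for n in ["top","side"]:
    c=cam(n); np.savez(n+".npz",**c); cv2.imwrite(f"pics/{n}1.png",c["color"][:,:,::-1])
    P=cloud(c)
    for t in ["blue_basket","white_basket","stand","tray","cap","beaker","bottle_d"]:
        for r in spot_in(n,t)[:4]: print(n,t,np.round(r["bbox"]),round(r["confidence"],2))
    for t in ["blue_basket","blue_handle","white_handle","hook","stand","white_basket","tray","beaker","bottle_d"]:
        for r in mark_of(n,t)[:3]:
            u,v=r["uv"]; p=P[min(383,int(v)),min(511,int(u))]
            print(n,t,np.round(r["uv"]),round(r["confidence"],2),np.round(p))
print(state())
E
```

```text
top blue_basket [167. 149. 212. 172.] 0.9
top blue_basket [234. 204. 288. 227.] 0.68
top blue_basket [131. 250. 190. 281.] 0.66
top white_basket [298. 114. 325. 133.] 0.74
top stand [280. 102. 337. 182.] 0.84
top stand [156. 126. 222. 201.] 0.57
top stand [166. 153. 208. 172.] 0.34
top tray [155. 126. 222. 199.] 0.7
top cap [158. 183. 173. 196.] 0.42
top beaker [373. 149. 397. 172.] 0.91
top bottle_d [ 94. 155. 115. 178.] 0.56
top blue_basket [203. 162.] 0.79 [552. 158.  54.]
top blue_basket [133. 271.] 0.61 [161. 395.  66.]
top blue_basket [186. 162.] 0.48 [561. 227.   5.]
top blue_handle [234. 216.] 0.82 [352.  47.  38.]
top blue_handle [171. 159.] 0.76 [572. 284.   6.]
top blue_handle [187. 262.] 0.71 [187. 210.  45.]
top white_handle [316. 118.] 0.9 [ 654. -218.  249.]
top white_handle [306. 130.] 0.51 [ 636. -201.  173.]
top hook [322. 133.] 0.71 [ 606. -237.  245.]
top stand [307. 148.] 0.56 [ 617. -232.    5.]
top white_basket [306. 129.] 0.91 [ 657. -209.  125.]
top tray [186. 161.] 0.89 [561. 231.   4.]
top beaker [170. 164.] 0.55 [549. 287.  26.]
side blue_basket [227. 212.
[... 1117 characters left out ...]
8. -222.  256.]
{'t': 1.7, 'joints': array([ 1.06542293e+00,  4.90923481e-01,  1.55890211e+00,  3.34611426e-06,
        1.09169720e+00, -1.05644409e-01]), 'qvel': array([-1.17355141e-03,  5.83378782e-04,  6.13578491e-04, -1.09243053e-03,
        7.36809734e-04, -8.38083900e-05]), 'tau': array([-2.00225904e-04, -6.12451315e+01, -2.58423150e+01,  6.93641463e-02,
        4.45804687e-02, -5.59967748e-05]), 'eef_pos': array([243.24292171, 575.74294027, 214.64561956]), 'tcp_rot': array([3.14152287e+00, 4.41367760e-06, 2.74186212e+00]), 'ft_force': array([0.17752561, 0.52559523, 0.30248995]), 'moment': array([-0.01086518,  0.00739091, -0.01260058]), 'grip_force': 0.0, 'opening': 1.0015889887581315}
```

```bash
python3 - <<'E'
import cv2,numpy as np
a=cv2.imread("pics/top1.png")[90:290,80:420]; b=cv2.imread("pics/side1.png")[100:330,140:370]
a=cv2.resize(a,None,fx=2.3,fy=2.3); cv2.imwrite("pics/a.png",a)
b=cv2.resize(b,None,fx=2.5,fy=2.5);cv2.imwrite("pics/b.png",b)
E
```

```text
(no output)
```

View pics/a.png

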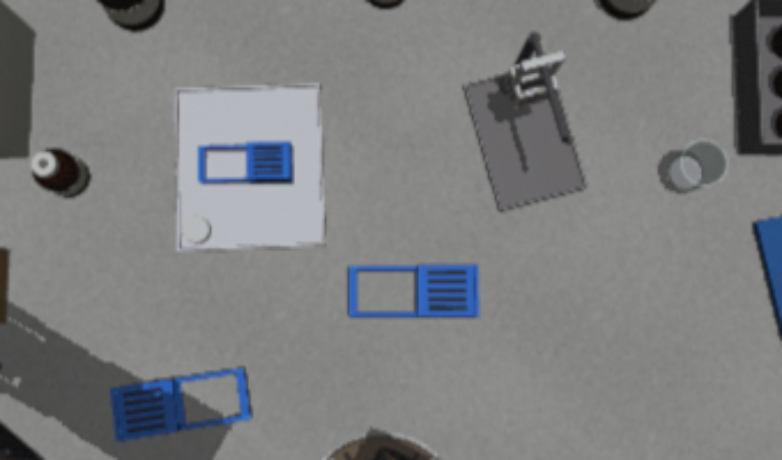

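View pics/b.png

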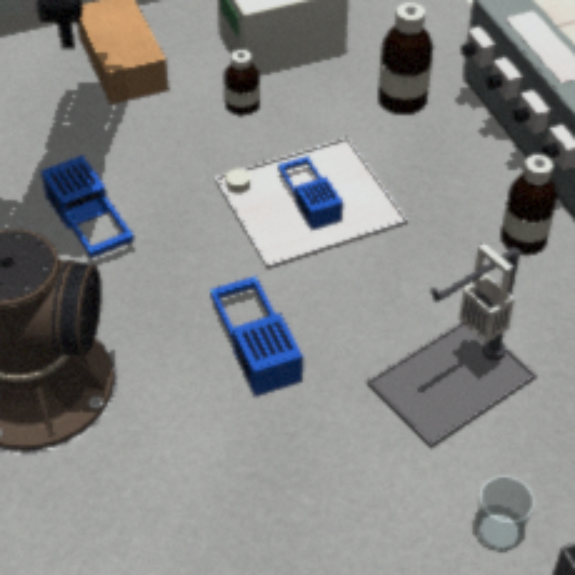

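```bash
python3 - <<'E'
from h import *
for n,bb,hb in [("top",(160,140,220,180),(285,95,340,150)),("side",(245,155,285,200),(305,190,355,245))]:
    c=dict(np.load(n+".npz")); P=cloud(c); C=c["color"].astype(int)
    m=np.zeros(P.shape[:2],bool); m[bb[1]:bb[3],bb[0]:bb[2]]=1
    blue=m&(C[:,:,2]>C[:,:,0]+50)
    Q=P[blue]; 
    for lo,hi in [(24,42),(46,60)]:
        q=Q[(Q[:,2]>lo)&(Q[:,2]<hi)]
        if len(q)<4: continue
        r=cv2.minAreaRect(q[:,:2].astype(np.float32))
        print(n,"blue",lo,hi,len(q),np.round(r[0],1),np.round(r[1],1),round(r[2],1),"z",np.median(q[:,2]).round(1),q[:,:2].min(0).round(),q[:,:2].max(0).round())
    m[:]=0; m[hb[1]:hb[3],hb[0]:hb[2]]=1
    wh=m&(C.min(2)>150)&(P[:,:,2]>150); dk=m&(C.max(2)<110)&(P[:,:,2]>225)&(P[:,:,2]<285)
    q=P[wh]; q2=q[q[:,2]>245]; print(n,"white top",len(q2),np.round(q2.mean(0),1) if len(q2) else "", q2.min(0).round() if len(q2) else "",q2.max(0).round() if len(q2) else "")
    q=P[dk]; 
    if len(q):
        l=cv2.fitLine(q[:,:2].astype(np.float32),cv2.DIST_HUBER,0,.01,.01).ravel(); print(n,"hook",len(q),np.round(l,3),"zmax",q[:,2].max().round())
        o=np.argsort(q[:,0]); print(np.round(q[o[:: max(1,len(o)//14)]]))
    # drip tray
    c3=P[90:290 if n=="top" else 300, 270:360].reshape(-1,3)
# tray of stand: dark-grey rect in top
c=dict(np.load("top.npz")); C=c["color"].astype(int); print(C[165,315],C[140,300],C[190,350])
E
```

```text
top blue 24 42 122 [557.2 253.5] [58.8 89.4] 0.9 z 33.6 [528. 208.] [587. 299.]
top blue 46 60 286 [559.7 181.9] [60.7 70.4] 1.5 z 52.1 [529. 146.] [590. 217.]
top white top 61 [ 659.9 -219.9  254.9] [ 648. -249.  249.] [ 672. -191.  261.]
top hook 164 [ 9.61000e-01  2.78000e-01  6.26520e+02 -2.28196e+02] zmax 268.0
[[ 549. -253.  268.]
 [ 561. -243.  243.]
 [ 573. -239.  244.]
 [ 583. -246.  245.]
 [ 594. -234.  239.]
 [ 605. -233.  247.]
 [ 617. -228.  241.]
 [ 628. -224.  246.]
 [ 637. -227.  248.]
 [ 647. -193.  226.]
 [ 653. -190.  239.]
 [ 671. -215.  246.]
 [ 684. -209.  247.]
 [ 691. -209.  245.]
 [ 697. -206.  248.]]
side blue 24 42 86 [557.8 219.6] [ 65.6 161.2] 1.7 z 34.0 [524. 138.] [590. 301.]
side blue 46 60 137 [557.1 180.7] [62.1 79.6] 0.9 z 51.2 [526. 141.] [588. 221.]
side white top 42 [ 605.5 -292.5  347.1] [  -82. -1240.   247.] [ 673. -188. 1567.]
side hook 149 [ 9.68000e-01  2.53000e-01  6.18260e+02 -2.35274e+02] zmax 269.0
[[ 537. -255.  266.]
 [ 547. -255.  241.]
 [ 565. -243.  242.]
 [ 580. -245.  243.]
 [ 593. -241.  244.]
 [ 611. -239.  239.]
 [ 624. -236.  247.]
 [ 640. -229.  245.]
 [ 646. -228.  235.]
 [ 651. -221.  253.]
 [ 657. -253.  256.]
 [ 663. -250.  229.]
 [ 679. -224.  250.]
 [ 688. -217.  234.]
 [ 695. -222.  226.]]
[106 105 107] [62 61 62] [137 138 134]
```

Emit:
step_arm:
  increments:
    - {"slide": [-0.05,-0.017,0.0],"roll": 0.14}
    - {"slide": [-0.1,-0.035,0.0],"roll": 0.28}
    - {"slide": [-0.15,-0.052,0.0],"roll": 0.42}
    - {"slide": [-0.2,-0.07,0.0],"roll": 0.56}
    - {"slide": [-0.25,-0.087,0.0],"roll": 0.7}
  fingers: 1

```text
t: 2.33
eef_pos: [440.8, 397.0, 214.8]
tcp_rot: [3.141, -0.0, 2.037]
ft_force: [0.1, 0.4, 0.5]
opening: 1.002
grip_force: 0.0
```

```bash
cat >> h.py <<'E'
from scipy.spatial.transform import Rotation as Rn
def go(x,y,z,yaw=None):
    s=state(); R=Rn.from_euler("xyz",s["tcp_rot"]); d=R.inv().apply(np.array([x,y,z])-s["eef_pos"])
    cy=s["tcp_rot"][2]; r=0 if yaw is None else -((np.radians(yaw)-cy+np.pi)%(2*np.pi)-np.pi)
    print("at",s["t"],s["eef_pos"].round(1),s["tcp_rot"].round(3),"slide m",(d/1000).round(4),"roll",round(r,4),"F",s["ft_force"].round(1),"op",round(s["opening"],3),"g",round(s["grip_force"],1))
E
python3 -c "
from h import *
go(558,291,150,91)"
```

```text
at 2.325 [440.8 397.  214.8] [ 3.141 -0.     2.037] slide m [-0.1474  0.057   0.0648] roll 0.4489 F [0.1 0.4 0.5] op 1.002 g 0.0
```

Emit:
step_arm:
  increments:
    - {"slide": [-0.05,0.02,0.02],"roll": 0.15}
    - {"slide": [-0.1,0.04,0.043],"roll": 0.3}
    - {"slide": [-0.147,0.057,0.065],"roll": 0.449}
    - {"slide": [-0.147,0.057,0.065],"roll": 0.449}
    - {"slide": [-0.147,0.057,0.065],"roll": 0.449}

```text
t: 2.95
eef_pos: [557.0, 293.3, 149.7]
tcp_rot: [-3.141, -0.0, 1.593]
ft_force: [0.3, 0.6, 0.3]
opening: 0.999
grip_force: 0.0
```

```bash
python3 -c "
from h import *
go(558,291,9,91)
c=cam('wrist'); np.savez('w.npz',**c); P=cloud(c);C=c['color'].astype(int)
b=(C[:,:,2]>C[:,:,0]+50)
q=P[b]; q=q[(q[:,2]>28)&(q[:,2]<40)]; print(len(q),q.min(0).round(1),q.max(0).round(1))
e=q[q[:,1]>q[:,1].max()-9]; print(e.mean(0).round(1),cv2.minAreaRect(e[:,:2].astype(np.float32)))
cv2.imwrite('pics/w1.png',c['color'][:,:,::-1])
"
```

```text
at 2.95 [557.  293.3 149.7] [-3.141 -0.     1.593] slide m [-0.0023  0.0009  0.1407] roll 0.0051 F [0.3 0.6 0.3] op 0.999 g 0.0
978 [528.3 218.7  28.4] [588.5 298.2  35. ]
[558.1 293.5  33. ] ((557.322021484375, 293.15997314453125), (58.16516876220703, 8.56836223602295), 1.5716888904571533)
```

View pics/w1.png

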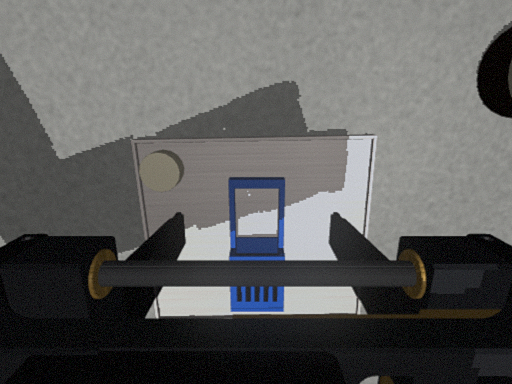

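Emit:
step_arm:
  increments:
    - {"slide": [0,0.001,0.05],"roll": 0.0}
    - {"slide": [0,0.001,0.1],"roll": 0.0}
    - {"slide": [0,0.001,0.13],"roll": 0.0}
    - {"slide": [0,0.001,0.14],"roll": 0.0}
    - {"slide": [0,0.001,0.14],"roll": 0.0}

```text
t: 3.62
eef_pos: [558.1, 294.0, 10.3]
tcp_rot: [3.141, -0.0, 1.594]
ft_force: [-0.2, 0.2, -0.0]
opening: 1.002
grip_force: 0.0
```

Emit:
step_arm:
  increments:
    - {"slide": [0,0,0],"roll": 0.0}
    - {"slide": [0,0,0],"roll": 0.0}
    - {"slide": [0,0,0],"roll": 0.0}
    - {"slide": [0,0,0],"roll": 0.0}
    - {"slide": [0,0,0],"roll": 0.0}
  fingers: 0.3

```text
t: 4.25
eef_pos: [558.3, 293.2, 9.8]
tcp_rot: [3.141, -0.0, 1.593]
ft_force: [0.3, 0.4, 1.1]
opening: 0.629
grip_force: 30.0
```

Emit:
step_arm:
  increments:
    - {"slide": [-0.003,0,-0.016]}
    - {"slide": [-0.008,0,-0.031]}
    - {"slide": [-0.018,0,-0.052]}
    - {"slide": [-0.033,0,-0.073]}
    - {"slide": [-0.033,0,-0.073]}

```text
invalid input at $.increments[0]: expected keys slide, roll
```

```bash
python3 -c "
from h import *
c=cam('side'); cv2.imwrite('pics/s2.png',cv2.resize(c['color'][110:240,200:360,::-1],None,fx=3,fy=3))
go(558,222,112)
"
```

```text
at 4.3 [558.2 293.2   9.7] [ 3.141 -0.     1.593] slide m [-0.0712 -0.0018 -0.1023] roll 0 F [-0.7  0.9  1.2] op 0.629 g 30.0
```

View pics/s2.png

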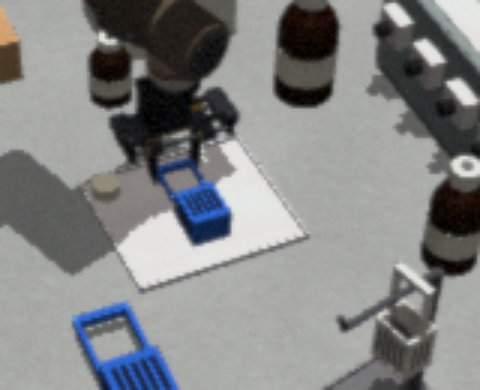

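The call was refused (roll missing), so the basket still lies flat, gripped at its bar (about 180,170). I'll repeat it with roll.

Emit:
step_arm:
  increments:
    - {"slide": [-0.003,0,-0.016],"roll": 0}
    - {"slide": [-0.008,0,-0.031],"roll": 0}
    - {"slide": [-0.018,0,-0.052],"roll": 0}
    - {"slide": [-0.033,0,-0.073],"roll": 0}
    - {"slide": [-0.033,0,-0.073],"roll": 0}

```text
t: 4.92
eef_pos: [559.9, 259.2, 85.0]
tcp_rot: [3.138, -0.001, 1.591]
ft_force: [0.4, 1.3, -1.6]
opening: 0.63
grip_force: 30.0
```

```bash
python3 -c "
from h import *
c=cam('side'); cv2.imwrite('pics/s3.png',cv2.resize(c['color'][110:240,200:360,::-1],None,fx=3,fy=3))
go(558,222,112)
"
```

```text
at 4.975 [559.4 259.5  83.8] [ 3.140e+00 -1.000e-03  1.592e+00] slide m [-0.0375 -0.0021 -0.0282] roll 0 F [ 0.1 -0.2 -2.9] op 0.626 g 30.0
```

View pics/s3.png

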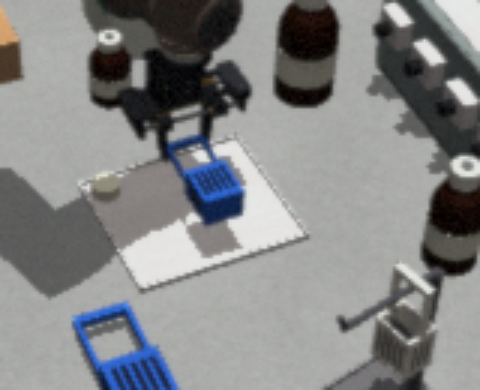

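```bash
cat >> h.py <<'E'
def blue(tag,x0=515,x1=605,y0=90,y1=330):
    for n in ["side","top"]:
        c=cam(n); P=cloud(c);C=c['color'].astype(int)
        q=P[(C[:,:,2]>C[:,:,0]+45)]; q=q[(q[:,0]>x0)&(q[:,0]<x1)&(q[:,1]>y0)&(q[:,1]<y1)&(q[:,2]>2)&(q[:,2]<330)]
        if len(q)<5: print(n,"none"); continue
        print(n,len(q),"min",np.percentile(q,1,0).round(),"max",np.percentile(q,99,0).round())
        for lo in range(int(q[:,1].min())//20*20,int(q[:,1].max()),20):
            s=q[(q[:,1]>=lo)&(q[:,1]<lo+20)]
            if len(s)>2: print("  y",lo,len(s),"z",s[:,2].min().round(),s[:,2].max().round())
E
python3 -c "
from h import *
blue('')"
```

```text
side 309 min [527. 106.  79.] max [588. 259. 131.]
  y 100 90 z 78.0 131.0
  y 120 62 z 77.0 131.0
  y 140 51 z 115.0 136.0
  y 160 49 z 113.0 132.0
  y 180 8 z 101.0 124.0
  y 200 9 z 101.0 111.0
  y 220 8 z 103.0 111.0
  y 240 30 z 98.0 117.0
top 361 min [530. 116. 100.] max [588. 209. 129.]
  y 100 35 z 97.0 128.0
  y 120 93 z 98.0 131.0
  y 140 84 z 101.0 131.0
  y 160 101 z 99.0 129.0
  y 180 35 z 101.0 128.0
  y 200 13 z 102.0 111.0
```

```bash
python3 -c "
from h import *
c=dict(np.load('top.npz')); g=c['color'].astype(int).sum(2)//3
K=c['intrinsics'];M=c['camera_from_world']
for x in (535,580):
  r=[]
  for y in range(90,136,2):
    p=M@np.array([x,y,8,1]); u=K[0,0]*p[0]/-p[2]+K[0,2]; v=K[1,1]*-p[1]/-p[2]+K[1,2]
    r.append((y,int(cv2.getRectSubPix(c['color'],(1,1),(float(u),float(v))).mean())))
  print(x,r)
go(558,259,12)
"
```

```text
535 [(90, 138), (92, 138), (94, 139), (96, 144), (98, 150), (100, 149), (102, 148), (104, 164), (106, 177), (108, 182), (110, 186), (112, 186), (114, 186), (116, 186), (118, 186), (120, 185), (122, 185), (124, 184), (126, 185), (128, 186), (130, 185), (132, 185), (134, 185)]
580 [(90, 137), (92, 136), (94, 134), (96, 127), (98, 114), (100, 127), (102, 154), (104, 169), (106, 182), (108, 184), (110, 186), (112, 186), (114, 186), (116, 185), (118, 185), (120, 184), (122, 184), (124, 185), (126, 185), (128, 184), (130, 184), (132, 185), (134, 185)]
at 5.075 [558.8 260.1  82.4] [-3.141 -0.     1.592] slide m [-0.0011 -0.0008  0.0704] roll 0 F [ 1.3 -0.4 -2.7] op 0.626 g 30.0
```

Emit:
step_arm:
  increments:
    - {"slide": [0,0,0.03],"roll": 0}
    - {"slide": [0,0,0.055],"roll": 0}
    - {"slide": [0,0,0.07],"roll": 0}
    - {"slide": [0,0,0.071],"roll": 0}
    - {"slide": [-0.004,0,0.071],"roll": 0}

```text
t: 5.7
eef_pos: [559.2, 256.4, 12.1]
tcp_rot: [3.141, -0.0, 1.593]
ft_force: [0.3, -1.5, -0.1]
opening: 0.626
grip_force: 30.0
```

Emit:
step_arm:
  increments:
    - {"slide": [-0.003,0,0],"roll": 0}
    - {"slide": [-0.006,0,0],"roll": 0}
    - {"slide": [-0.008,0,0],"roll": 0}
    - {"slide": [-0.008,0,0],"roll": 0}

```text
t: 6.2
eef_pos: [559.4, 249.0, 12.2]
tcp_rot: [3.14, -0.001, 1.592]
ft_force: [-1.3, 6.8, -0.6]
opening: 0.627
grip_force: 30.0
```

Emit:
step_arm:
  increments:
    - {"slide": [-0.004,0,-0.004],"roll": 0}
    - {"slide": [-0.006,0,-0.01],"roll": 0}
    - {"slide": [-0.008,0,-0.016],"roll": 0}
    - {"slide": [-0.011,0,-0.022],"roll": 0}
    - {"slide": [-0.013,0,-0.028],"roll": 0}

```text
t: 6.82
eef_pos: [559.3, 236.5, 40.4]
tcp_rot: [3.141, -0.002, 1.593]
ft_force: [-2.2, 7.0, -1.3]
opening: 0.631
grip_force: 30.0
```

```bash
python3 -c "
from h import *
go(558,259,12)
blue('')"
```

```text
at 6.825 [559.3 236.5  40.4] [ 3.141e+00 -2.000e-03  1.593e+00] slide m [ 0.0225 -0.0008  0.0284] roll 0 F [-2.2  7.  -1.3] op 0.631 g 30.0
side 307 min [528.  92.  20.] max [591. 241.  71.]
  y 80 46 z 20.0 62.0
  y 100 75 z 19.0 64.0
  y 120 58 z 38.0 74.0
  y 140 58 z 41.0 72.0
  y 160 15 z 47.0 65.0
  y 180 9 z 42.0 68.0
  y 200 11 z 8.0 63.0
  y 220 28 z 53.0 79.0
  y 240 7 z 59.0 67.0
top 378 min [531.  96.   4.] max [591. 187.  71.]
  y 80 31 z 46.0 61.0
  y 100 87 z 34.0 63.0
  y 120 103 z 40.0 68.0
  y 140 92 z 41.0 75.0
  y 160 53 z 4.0 70.0
  y 180 12 z 40.0 64.0
```

Emit:
step_arm:
  increments:
    - {"slide": [0.013,0,0],"roll": 0}
    - {"slide": [0.015,0,0.003],"roll": 0}
    - {"slide": [0.015,0,0.007],"roll": 0}
    - {"slide": [0.01,0,0.007],"roll": 0}
    - {"slide": [0.005,0,0.007],"roll": 0}

```text
t: 7.55
eef_pos: [559.5, 239.6, 32.6]
tcp_rot: [3.142, -0.0, 1.593]
ft_force: [-1.1, 1.7, 0.8]
opening: 0.626
grip_force: 30.0
```

Emit:
step_arm:
  increments:
    - {"slide": [-0.005,0,0],"roll": 0}
    - {"slide": [-0.01,0,0],"roll": 0}
    - {"slide": [-0.013,0,0],"roll": 0}
    - {"slide": [-0.013,0,0],"roll": 0}

```text
t: 8.05
eef_pos: [560.1, 230.8, 34.3]
tcp_rot: [3.138, -0.005, 1.592]
ft_force: [-5.9, 31.8, 11.0]
opening: 0.629
grip_force: 30.0
```

```bash
python3 -c "
from h import *
go(558,259,12)
blue('')"
```

```text
at 8.05 [560.1 230.8  34.3] [ 3.138 -0.005  1.592] slide m [ 0.0281 -0.0016  0.0225] roll 0 F [-5.9 31.8 11. ] op 0.629 g 30.0
side 300 min [529.  92.  19.] max [591. 245.  67.]
  y 80 44 z 23.0 59.0
  y 100 78 z 15.0 64.0
  y 120 60 z 35.0 68.0
  y 140 54 z 41.0 70.0
  y 160 15 z 45.0 63.0
  y 180 11 z 41.0 56.0
  y 200 11 z 48.0 61.0
  y 220 16 z 47.0 68.0
  y 240 11 z 48.0 61.0
top 364 min [532.  96.  17.] max [593. 182.  68.]
  y 80 32 z 46.0 59.0
  y 100 88 z 31.0 63.0
  y 120 102 z 29.0 66.0
  y 140 91 z 36.0 69.0
  y 160 45 z 5.0 67.0
  y 180 6 z 47.0 53.0
```

Emit:
step_arm:
  increments:
    - {"slide": [0.002,0,-0.008],"roll": 0}
    - {"slide": [-0.001,0,-0.016],"roll": 0}
    - {"slide": [-0.005,0,-0.024],"roll": 0}
    - {"slide": [-0.01,0,-0.032],"roll": 0}
    - {"slide": [-0.014,0,-0.038],"roll": 0}

```text
t: 8.78
eef_pos: [560.1, 212.4, 71.2]
tcp_rot: [3.141, 0.0, 1.592]
ft_force: [0.4, -0.5, -1.6]
opening: 0.627
grip_force: 30.0
```

```bash
python3 -c "
from h import *
go(558,259,12)
blue('')
c=cam('side'); cv2.imwrite('pics/s4.png',cv2.resize(c['color'][110:240,200:360,::-1],None,fx=4,fy=4))"
```

```text
at 8.775 [560.1 212.4  71.2] [3.141 0.    1.592] slide m [ 0.0467 -0.0011  0.0592] roll 0 F [ 0.4 -0.5 -1.6] op 0.627 g 30.0
side 235 min [529.  90.  49.] max [590. 229. 100.]
  y 80 40 z 38.0 86.0
  y 100 58 z 66.0 95.0
  y 120 63 z 75.0 99.0
  y 140 23 z 69.0 92.0
  y 160 13 z 74.0 90.0
  y 180 9 z 80.0 95.0
  y 200 15 z 86.0 103.0
  y 220 14 z 5.0 101.0
top 339 min [533.  91.  47.] max [592. 162.  97.]
  y 80 54 z 51.0 87.0
  y 100 100 z 69.0 91.0
  y 120 104 z 73.0 100.0
  y 140 76 z 43.0 97.0
  y 160 5 z 79.0 86.0
```

View pics/s4.png

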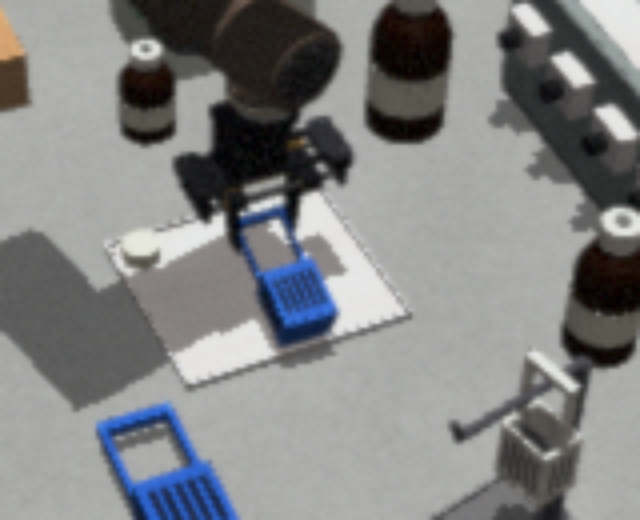

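Emit:
step_arm:
  increments:
    - {"slide": [0.02,0,0],"roll": 0}
    - {"slide": [0.04,0,0.01],"roll": 0}
    - {"slide": [0.05,0,0.02],"roll": 0}
    - {"slide": [0.05,0,0.03],"roll": 0}
    - {"slide": [0.05,0,0.03],"roll": 0}
  fingers: 0.6

```text
t: 9.55
eef_pos: [558.5, 263.2, 39.7]
tcp_rot: [-3.141, 0.0, 1.593]
ft_force: [-0.1, 1.0, 0.1]
opening: 0.631
grip_force: 30.0
```

Emit:
step_arm:
  increments:
    - {"slide": [0,0,0],"roll": 0}
    - {"slide": [0,0,0],"roll": 0}
  fingers: 0.62

```text
t: 9.8
eef_pos: [558.9, 262.7, 40.7]
tcp_rot: [-3.141, 0.0, 1.592]
ft_force: [0.4, -0.5, -0.7]
opening: 0.629
grip_force: 30.0
```

Emit:
step_arm:
  increments:
    - {"slide": [0,0,0],"roll": 0}
    - {"slide": [0,0,0],"roll": 0}
  fingers: 0.626

```text
t: 10.05
eef_pos: [558.9, 263.0, 40.7]
tcp_rot: [3.141, -0.0, 1.593]
ft_force: [0.7, -0.5, -1.6]
opening: 0.629
grip_force: 24.3
```

Emit:
step_arm:
  increments:
    - {"slide": [0,0,0],"roll": 0}
    - {"slide": [0,0,0],"roll": 0}
  fingers: 0.6275

```text
t: 10.3
eef_pos: [558.8, 263.2, 40.7]
tcp_rot: [3.142, -0.0, 1.593]
ft_force: [0.3, 0.3, -1.1]
opening: 0.632
grip_force: 16.9
```

Emit:
step_arm:
  increments:
    - {"slide": [0,0,0],"roll": 0}
    - {"slide": [0,0,0],"roll": 0}
  fingers: 0.6285

```text
t: 10.55
eef_pos: [558.8, 263.2, 40.7]
tcp_rot: [3.142, -0.0, 1.593]
ft_force: [0.2, -0.3, -2.0]
opening: 0.632
grip_force: 12.0
```

```bash
python3 -c "
from h import *
go(558,259,12)
blue('')"
```

```text
at 10.55 [558.8 263.2  40.7] [ 3.142 -0.     1.593] slide m [-0.0042 -0.0009  0.0287] roll 0 F [ 0.2 -0.3 -2. ] op 0.632 g 12.0
side 302 min [528. 124.  15.] max [590. 280.  73.]
  y 120 79 z 14.0 63.0
  y 140 63 z 14.0 68.0
  y 160 59 z 43.0 74.0
  y 180 48 z 47.0 73.0
  y 200 7 z 46.0 57.0
  y 220 10 z 48.0 68.0
  y 240 12 z 12.0 74.0
  y 260 22 z 57.0 73.0
top 376 min [531. 128.  22.] max [591. 219.  72.]
  y 120 58 z 7.0 61.0
  y 140 90 z 34.0 70.0
  y 160 104 z 39.0 74.0
  y 180 89 z 40.0 75.0
  y 200 31 z 3.0 59.0
  y 220 4 z 51.0 58.0
```

Emit:
step_arm:
  increments:
    - {"slide": [0,0,0],"roll": 0}
    - {"slide": [0,0,0],"roll": 0}
  fingers: 0.6292

```text
t: 10.9
eef_pos: [558.8, 263.2, 40.7]
tcp_rot: [3.142, -0.0, 1.593]
ft_force: [-0.4, 0.1, -1.5]
opening: 0.631
grip_force: 8.6
```

Emit:
step_arm:
  increments:
    - {"slide": [0,0,0],"roll": 0}
    - {"slide": [0,0,0],"roll": 0}
    - {"slide": [0,0,0],"roll": 0}
  fingers: 0.6298

```text
t: 11.28
eef_pos: [558.8, 263.2, 40.7]
tcp_rot: [3.142, -0.0, 1.593]
ft_force: [0.4, -0.5, -2.1]
opening: 0.63
grip_force: 5.7
```

```bash
python3 -c "
from h import *
go(558,259,12)
blue('')"
```

```text
at 11.275 [558.8 263.2  40.7] [ 3.142 -0.     1.593] slide m [-0.0042 -0.0009  0.0287] roll 0 F [ 0.4 -0.5 -2.1] op 0.63 g 5.7
side 303 min [528. 126.  17.] max [590. 276.  71.]
  y 120 67 z 21.0 64.0
  y 140 74 z 13.0 68.0
  y 160 59 z 44.0 71.0
  y 180 48 z 51.0 69.0
  y 200 8 z 41.0 62.0
  y 220 10 z 45.0 62.0
  y 240 11 z 9.0 62.0
  y 260 24 z 54.0 74.0
top 375 min [531. 129.  23.] max [591. 220.  71.]
  y 120 57 z 36.0 61.0
  y 140 89 z 34.0 64.0
  y 160 106 z 39.0 69.0
  y 180 89 z 40.0 73.0
  y 200 30 z 20.0 54.0
  y 220 4 z 50.0 57.0
```

Emit:
step_arm:
  increments:
    - {"slide": [0,0,0.006],"roll": 0}
    - {"slide": [0,0,0.008],"roll": 0}
    - {"slide": [0,0,0.008],"roll": 0}
  fingers: 0.6301

```text
t: 11.75
eef_pos: [558.8, 263.2, 32.4]
tcp_rot: [-3.141, 0.0, 1.593]
ft_force: [0.7, -0.2, -0.8]
opening: 0.63
grip_force: 4.2
```

Emit:
step_arm:
  increments:
    - {"slide": [0,0,0],"roll": 0}
    - {"slide": [0,0,0],"roll": 0}
    - {"slide": [0,0,0],"roll": 0}
  fingers: 0.6304

```text
t: 12.12
eef_pos: [558.8, 263.1, 32.7]
tcp_rot: [-3.142, 0.0, 1.593]
ft_force: [0.1, -0.5, -1.3]
opening: 0.628
grip_force: 2.8
```

```bash
python3 -c "
from h import *
go(558,259,12)
blue('')"
```

```text
at 12.125 [558.8 263.1  32.7] [-3.142  0.     1.593] slide m [-0.0041 -0.0009  0.0207] roll 0 F [ 0.1 -0.5 -1.3] op 0.628 g 2.8
side 290 min [527. 124.  16.] max [590. 278.  69.]
  y 120 85 z 10.0 64.0
  y 140 61 z 22.0 73.0
  y 160 57 z 47.0 74.0
  y 180 39 z 51.0 69.0
  y 200 7 z 38.0 57.0
  y 220 8 z 38.0 57.0
  y 240 10 z 7.0 59.0
  y 260 21 z 46.0 73.0
top 351 min [531. 128.  34.] max [590. 217.  67.]
  y 120 59 z 32.0 57.0
  y 140 85 z 36.0 65.0
  y 160 97 z 37.0 67.0
  y 180 90 z 40.0 69.0
  y 200 17 z 33.0 52.0
  y 220 3 z 4.0 49.0
```

Emit:
step_arm:
  increments:
    - {"slide": [-0.003,0,-0.01],"roll": 0}
    - {"slide": [-0.008,0,-0.02],"roll": 0}
    - {"slide": [-0.014,0,-0.03],"roll": 0}
    - {"slide": [-0.023,0,-0.04],"roll": 0}
    - {"slide": [-0.03,0,-0.048],"roll": 0}

```text
t: 12.85
eef_pos: [559.7, 232.6, 81.6]
tcp_rot: [3.141, -0.0, 1.593]
ft_force: [0.0, -1.6, -0.5]
opening: 0.634
grip_force: 2.8
```

```bash
python3 -c "
from h import *
go(558,259,12)
blue('')"
```

```text
at 12.85 [559.7 232.6  81.6] [ 3.141 -0.     1.593] slide m [ 0.0265 -0.0012  0.0696] roll 0 F [ 0.  -1.6 -0.5] op 0.634 g 2.8
side 289 min [528. 108.  31.] max [591. 244. 113.]
  y 100 45 z 30.0 60.0
  y 120 80 z 28.0 75.0
  y 140 79 z 46.0 87.0
  y 160 35 z 63.0 87.0
  y 180 11 z 68.0 94.0
  y 200 9 z 79.0 103.0
  y 220 21 z 91.0 117.0
  y 240 9 z 103.0 111.0
top 388 min [532. 111.  32.] max [591. 192.  85.]
  y 100 49 z 32.0 58.0
  y 120 103 z 31.0 70.0
  y 140 103 z 53.0 87.0
  y 160 72 z 29.0 86.0
  y 180 61 z 35.0 77.0
```

Emit:
step_arm:
  increments:
    - {"slide": [-0.01,0,-0.011],"roll": 0}
    - {"slide": [-0.02,0,-0.021],"roll": 0}
    - {"slide": [-0.032,0,-0.03],"roll": 0}
    - {"slide": [-0.044,0,-0.038],"roll": 0}
    - {"slide": [-0.055,0,-0.044],"roll": 0}

```text
t: 13.58
eef_pos: [560.8, 177.3, 125.2]
tcp_rot: [3.141, -0.0, 1.592]
ft_force: [0.6, 0.2, -2.4]
opening: 0.631
grip_force: 3.0
```

```bash
python3 -c "
from h import *
go(558,259,12)
blue('')"
```

```text
at 13.575 [560.8 177.3 125.2] [ 3.141 -0.     1.592] slide m [ 0.0817 -0.001   0.1132] roll 0 F [ 0.6  0.2 -2.4] op 0.631 g 3.0
side 221 min [529. 118.  18.] max [590. 189. 160.]
  y 100 3 z 40.0 44.0
  y 120 115 z 15.0 93.0
  y 140 22 z 48.0 92.0
  y 160 50 z 52.0 162.0
  y 180 31 z 50.0 158.0
top 5 min [533. 129.  33.] max [578. 131.  42.]
  y 120 5 z 33.0 42.0
```

Emit:
step_arm:
  increments:
    - {"slide": [-0.01,0,-0.003],"roll": 0}
    - {"slide": [-0.02,0,-0.006],"roll": 0}
    - {"slide": [-0.03,0,-0.007],"roll": 0}
    - {"slide": [-0.03,0,-0.008],"roll": 0}
    - {"slide": [-0.03,0,-0.008],"roll": 0}

```text
t: 14.3
eef_pos: [561.4, 148.2, 132.7]
tcp_rot: [3.141, -0.0, 1.593]
ft_force: [-0.1, 0.5, -1.9]
opening: 0.629
grip_force: 3.0
```

```bash
python3 -c "
from h import *
go(558,259,12)
blue('')
c=cam('side'); cv2.imwrite('pics/s5.png',cv2.resize(c['color'][110:240,200:360,::-1],None,fx=4,fy=4))"
```

```text
at 14.3 [561.4 148.2 132.7] [ 3.141 -0.     1.593] slide m [ 0.1108 -0.001   0.1207] roll 0 F [-0.1  0.5 -1.9] op 0.629 g 3.0
side 182 min [529. 100.  19.] max [588. 167. 169.]
  y 100 85 z 15.0 96.0
  y 120 16 z 75.0 107.0
  y 140 63 z 56.0 171.0
  y 160 16 z 50.0 155.0
top none
```

View pics/s5.png

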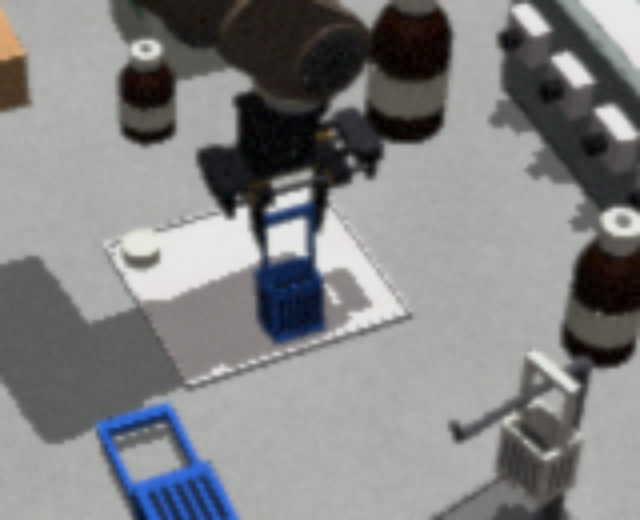

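Emit:
step_arm:
  increments:
    - {"slide": [0.01,0,-0.002],"roll": 0}
    - {"slide": [0.025,0,-0.002],"roll": 0}
    - {"slide": [0.035,0,0],"roll": 0}
    - {"slide": [0.035,0,0.004],"roll": 0}
    - {"slide": [0.035,0,0.008],"roll": 0}

```text
t: 15.08
eef_pos: [560.6, 183.3, 124.4]
tcp_rot: [-3.142, 0.0, 1.593]
ft_force: [-0.5, 0.2, 5.3]
opening: 0.63
grip_force: 3.5
```

```bash
cat >> h.py <<'E'
def tilt():
    c=cam("side"); P=cloud(c);C=c['color'].astype(int)
    m=(C[:,:,2]>C[:,:,0]+35)&(P[:,:,0]>515)&(P[:,:,0]<610)&(P[:,:,1]>80)&(P[:,:,1]<260)&(P[:,:,2]>3)
    q=P[m]; q=q[q[:,2]<72]
    e=[]
    for lo in range(6,72,8):
        s=q[(q[:,2]>=lo)&(q[:,2]<lo+8)]
        if len(s)>3: e.append((s[:,2].mean(),np.percentile(s[:,1],15),len(s)))
    e=np.array(e); f=np.polyfit(e[:,0],e[:,1],1); print(e.round(1).tolist(),"tilt deg",np.degrees(np.arctan(f[0])).round(1))
E
python3 -c "
from h import *
go(558,259,12)
blue('');tilt()"
```

```text
at 15.075 [560.6 183.3 124.4] [-3.142  0.     1.593] slide m [ 0.0758 -0.0009  0.1124] roll 0 F [-0.5  0.2  5.3] op 0.63 g 3.5
side 163 min [528. 137.  10.] max [589. 201. 162.]
  y 120 4 z 20.0 44.0
  y 140 62 z 9.0 88.0
  y 160 30 z 56.0 165.0
  y 180 63 z 49.0 160.0
  y 200 4 z 42.0 64.0
top none
[[11.2, 146.7, 5.0], [17.4, 143.1, 14.0], [25.3, 141.7, 12.0], [34.7, 138.2, 7.0], [50.8, 144.5, 16.0], [58.0, 150.4, 18.0], [65.9, 152.0, 36.0], [71.1, 151.2, 15.0]] tilt deg 8.3
```

Emit:
step_arm:
  increments:
    - {"slide": [-0.006,0,-0.001],"roll": 0}
    - {"slide": [-0.012,0,-0.001],"roll": 0}
    - {"slide": [-0.018,0,-0.001],"roll": 0}
    - {"slide": [-0.018,0,0],"roll": 0}

```text
t: 15.72
eef_pos: [561.1, 164.6, 124.7]
tcp_rot: [3.141, -0.0, 1.592]
ft_force: [-0.2, -0.3, -1.7]
opening: 0.63
grip_force: 3.1
```

```bash
python3 -c "
from h import *
go(558,259,12)
blue('');tilt()"
```

```text
at 15.725 [561.1 164.6 124.7] [ 3.141 -0.     1.592] slide m [ 0.0944 -0.0011  0.1127] roll 0 F [-0.2 -0.3 -1.7] op 0.63 g 3.1
side 165 min [529. 121.  13.] max [588. 184. 161.]
  y 120 66 z 11.0 85.0
  y 140 29 z 57.0 164.0
  y 160 56 z 47.0 163.0
  y 180 12 z 47.0 69.0
top none
[[10.9, 130.1, 6.0], [18.7, 126.7, 17.0], [25.8, 126.4, 9.0], [34.1, 123.2, 8.0], [43.0, 127.3, 9.0], [51.1, 132.9, 18.0], [58.9, 130.6, 24.0], [65.7, 134.4, 30.0], [71.4, 131.9, 18.0]] tilt deg 6.0
```

Emit:
step_arm:
  increments:
    - {"slide": [-0.003,0,0.002],"roll": 0}
    - {"slide": [-0.006,0,0.003],"roll": 0}
    - {"slide": [-0.006,0,0.003],"roll": 0}
  fingers: 0.6308

```text
t: 16.25
eef_pos: [561.2, 159.0, 121.6]
tcp_rot: [3.141, -0.0, 1.593]
ft_force: [0.8, -0.7, -0.2]
opening: 0.63
grip_force: 1.0
```

Emit:
step_arm:
  increments:
    - {"slide": [0,0,0],"roll": 0}
    - {"slide": [0,0,0],"roll": 0}
    - {"slide": [0,0,0],"roll": 0}
  fingers: 0.66

```text
t: 16.62
eef_pos: [561.1, 159.3, 121.6]
tcp_rot: [3.142, -0.0, 1.593]
ft_force: [0.7, -0.1, -0.1]
opening: 0.661
grip_force: 0.0
```

Emit:
step_arm:
  increments:
    - {"slide": [0,0,0],"roll": 0}
    - {"slide": [0,0,0],"roll": 0}
    - {"slide": [0,0,0],"roll": 0}
    - {"slide": [0,0,0],"roll": 0}
    - {"slide": [0,0,0],"roll": 0}
  fingers: 0.9

```text
t: 17.25
eef_pos: [561.1, 159.2, 121.7]
tcp_rot: [3.142, -0.0, 1.593]
ft_force: [-0.1, 0.6, -0.1]
opening: 0.897
grip_force: 0.0
```

```bash
python3 -c "
from h import *
go(558,259,12)
blue('');tilt()
c=cam('side'); cv2.imwrite('pics/s6.png',cv2.resize(c['color'][110:240,200:360,::-1],None,fx=4,fy=4))"
```

```text
at 17.25 [561.1 159.2 121.7] [ 3.142 -0.     1.593] slide m [ 0.0998 -0.001   0.1097] roll 0 F [-0.1  0.6 -0.1] op 0.897 g 0.0
side 155 min [529. 121.   8.] max [589. 177. 158.]
  y 120 59 z 3.0 81.0
  y 140 51 z 47.0 159.0
  y 160 44 z 44.0 79.0
top none
[[9.5, 126.5, 9.0], [17.5, 123.2, 11.0], [27.0, 124.7, 5.0], [34.3, 116.2, 6.0], [42.1, 126.9, 8.0], [50.1, 125.7, 15.0], [58.0, 127.8, 37.0], [66.2, 126.3, 38.0], [70.8, 129.9, 8.0]] tilt deg 4.6
```

View pics/s6.png

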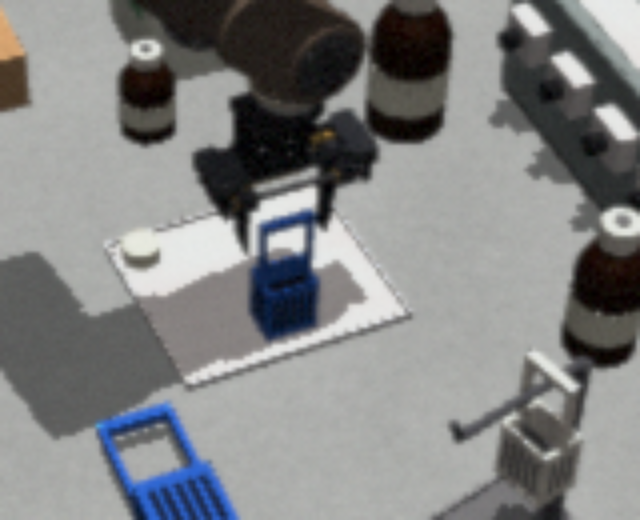

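```bash
python3 -c "
from h import *
for n in ['side','wrist']:
  c=cam(n); P=cloud(c);C=c['color'].astype(int)
  q=P[C[:,:,2]>C[:,:,0]+35]; q=q[(abs(q[:,0]-559)<50)&(abs(q[:,1]-150)<40)]
  for lo,hi in ((145,165),(60,77)):
    s=q[(q[:,2]>lo)&(q[:,2]<hi)]
    if len(s)>4: print(n,lo,len(s),np.percentile(s,4,0).round(1),np.percentile(s,96,0).round(1),cv2.minAreaRect(s[:,:2].astype(np.float32)))
go(559,148,130)
"
```

```text
side 145 39 [532.6 140.6 148.1] [589.8 156.8 156.8] ((561.6979370117188, 149.67202758789062), (60.1123161315918, 18.92189598083496), 0.3267045319080353)
side 60 80 [530.  123.8  61.2] [588.6 173.7  75.7] ((560.6087036132812, 148.62838745117188), (53.9512825012207, 63.84447479248047), 86.81461334228516)
wrist 145 318 [535.2 155.7 145.9] [587.8 157.6 153.4] ((561.7803344726562, 156.59580993652344), (58.58863830566406, 2.1917431354522705), 1.6969664096832275)
wrist 60 967 [533.4 128.7  65. ] [589.9 174.8  73.9] ((562.123046875, 151.40689086914062), (59.2507209777832, 47.87968444824219), 1.5647308826446533)
at 17.55 [561.1 159.2 121.6] [ 3.142 -0.     1.593] slide m [-0.0112 -0.0024 -0.0084] roll 0 F [ 0.6 -0.4  0.4] op 0.903 g 0.0
```

Emit:
step_arm:
  increments:
    - {"slide": [-0.005,0,-0.005],"roll": 0}
    - {"slide": [-0.0085,0.0005,-0.0085],"roll": 0}
    - {"slide": [-0.0085,0.0005,-0.0085],"roll": 0}

```text
t: 17.92
eef_pos: [562.1, 150.4, 130.6]
tcp_rot: [3.141, -0.0, 1.592]
ft_force: [0.2, 0.8, 0.4]
opening: 0.901
grip_force: 0.0
```

Emit:
step_arm:
  increments:
    - {"slide": [0,0,0],"roll": 0}
    - {"slide": [0,0,0],"roll": 0}
    - {"slide": [0,0,0],"roll": 0}
    - {"slide": [0,0,0],"roll": 0}
    - {"slide": [0,0,0],"roll": 0}
  fingers: 0.5

```text
t: 18.55
eef_pos: [561.8, 150.7, 130.0]
tcp_rot: [-3.141, -0.0, 1.593]
ft_force: [0.2, 0.3, -2.2]
opening: 0.623
grip_force: 30.0
```

Emit:
step_arm:
  increments:
    - {"slide": [0,0,-0.02],"roll": 0}
    - {"slide": [0,0,-0.05],"roll": 0}
    - {"slide": [0,0,-0.09],"roll": 0}
    - {"slide": [0,0,-0.125],"roll": 0}
    - {"slide": [0,0,-0.145],"roll": 0}

```text
t: 19.18
eef_pos: [561.9, 150.8, 276.8]
tcp_rot: [3.14, -0.0, 1.593]
ft_force: [-0.3, 0.0, -2.0]
opening: 0.628
grip_force: 30.0
```

```bash
python3 -c "
from h import *
go(495,-50,275,55)
go(495,-267,275,16.5)
"
```

```text
at 19.175 [561.9 150.8 276.8] [ 3.14  -0.     1.593] slide m [-0.1992 -0.0713  0.0017] roll 0.6329 F [-0.3  0.  -2. ] op 0.628 g 30.0
at 19.175 [561.9 150.8 276.8] [ 3.14  -0.     1.593] slide m [-0.4162 -0.0761  0.0016] roll 1.3048 F [-0.3  0.  -2. ] op 0.628 g 30.0
```

Emit:
step_arm:
  increments:
    - {"slide": [-0.03,-0.015,0],"roll": 0.1}
    - {"slide": [-0.07,-0.035,0],"roll": 0.23}
    - {"slide": [-0.11,-0.055,0],"roll": 0.36}
    - {"slide": [-0.15,-0.075,0],"roll": 0.49}
    - {"slide": [-0.19,-0.085,0],"roll": 0.62}

```text
t: 19.8
eef_pos: [479.9, -42.2, 275.2]
tcp_rot: [-3.141, -0.0, 0.969]
ft_force: [0.2, -0.3, -2.2]
opening: 0.629
grip_force: 30.0
```

```bash
python3 -c "
from h import *
go(485,-270,275,16.5)
"
```

```text
at 19.8 [479.9 -42.2 275.2] [-3.141 -0.     0.969] slide m [-0.1849  0.1332  0.0002] roll 0.6807 F [ 0.2 -0.3 -2.2] op 0.629 g 30.0
```

Emit:
step_arm:
  increments:
    - {"slide": [-0.037,0.027,0],"roll": 0.136}
    - {"slide": [-0.074,0.053,0],"roll": 0.272}
    - {"slide": [-0.111,0.08,0],"roll": 0.408}
    - {"slide": [-0.148,0.107,0],"roll": 0.544}
    - {"slide": [-0.185,0.133,0],"roll": 0.68}

```text
t: 20.42
eef_pos: [486.5, -270.3, 275.0]
tcp_rot: [-3.141, 0.0, 0.288]
ft_force: [0.3, 0.8, -1.6]
opening: 0.627
grip_force: 30.0
```

Emit:
step_arm:
  increments:
    - {"slide": [0,0,0],"roll": 0}
    - {"slide": [0,0,0],"roll": 0}

```text
t: 20.68
eef_pos: [486.5, -268.5, 274.8]
tcp_rot: [-3.141, 0.0, 0.293]
ft_force: [0.5, -0.1, -0.7]
opening: 0.632
grip_force: 30.0
```

```bash
python3 -c "
from h import *
go(485,-270,275,16.5)
for n in ['wrist','top','side']:
  c=cam(n); np.savez(n+'2.npz',**c); P=cloud(c);C=c['color'].astype(int)
  dk=P[(C.max(2)<115)&(C.max(2)-C.min(2)<25)]; d=np.array([.959,.284]); o=np.array([610,-233])
  st=(dk[:,:2]-o)@np.array([[.959,-.284],[.284,.959]])
  k=(abs(st[:,1])<25)&(st[:,0]>-85)&(st[:,0]<100)&(dk[:,2]>236)&(dk[:,2]<272)
  s=st[k];z=dk[k,2]
  print(n,len(s))
  for lo in range(-90,100,15):
    j=(s[:,0]>=lo)&(s[:,0]<lo+15)
    if j.sum()>2: print('  x',lo,j.sum(),'y',np.median(s[j,1]).round(1),'z',np.percentile(z[j],90).round(1),'xmin',s[j,0].min().round(1))
  wb=P[(C.min(2)>140)]; sw=(wb[:,:2]-o)@np.array([[.959,-.284],[.284,.959]]); k=(abs(sw[:,1])<45)&(abs(sw[:,0]-45)<40)&(wb[:,2]>247)&(wb[:,2]<262)
  if k.sum()>5: print('  white',sw[k].min(0).round(1),sw[k].max(0).round(1),'rect',cv2.minAreaRect(sw[k].astype(np.float32)))
im=np.load('wrist2.npz')['color']; im2=np.load('side2.npz')['color'][150:300,230:380]
cv2.imwrite('pics/w3.png',np.hstack([cv2.resize(im,(400,300)),cv2.resize(im2,(300,300))])[:,:,::-1])
"
```

```text
at 20.675 [ 486.5 -268.5  274.8] [-3.141  0.     0.293] slide m [-0.0019  0.001  -0.0002] roll 0.0053 F [ 0.5 -0.1 -0.7] op 0.632 g 30.0
wrist 2101
  x -75 301 y 0.7 z 265.7 xmin -72.7
  x -60 335 y 0.7 z 246.2 xmin -59.9
  x -45 331 y 0.1 z 244.6 xmin -44.5
  x -30 368 y 0.2 z 244.4 xmin -29.9
  x -15 390 y -0.3 z 244.6 xmin -15.0
  x 0 376 y -0.8 z 244.6 xmin 0.1
top 145
  x -75 5 y 4.6 z 262.1 xmin -65.2
  x -60 13 y 1.6 z 248.3 xmin -58.8
  x -45 15 y 0.7 z 246.0 xmin -44.8
  x -30 15 y -0.1 z 248.0 xmin -29.2
  x -15 14 y 0.1 z 247.4 xmin -14.5
  x 0 14 y -0.1 z 247.7 xmin 0.0
  x 15 15 y 0.2 z 247.0 xmin 15.4
  x 30 14 y -0.2 z 247.7 xmin 31.8
  x 60 11 y -1.1 z 246.6 xmin 62.5
  x 75 19 y -1.4 z 246.0 xmin 75.0
  x 90 9 y -1.7 z 243.5 xmin 90.2
  white [ 44.7 -30.7] [58.6 28.3] rect ((51.87334060668945, -1.1606788635253906), (58.89054870605469, 13.519116401672363), 88.85331726074219)
side 58
  x 0 4 y -4.2 z 243.5 xmin 10.8
  x 15 11 y -4.7 z 248.4 xmin 15.2
  x 30 16 y -5.6 z 252.8 xmin 31.8
  x 45 5 y 18.3 z 245.0 xmin 45.2
  x 60 4 y -7.0 z 249.9 xmin 66.9
  x 75 16 y -5.0 z 246.4 xmin 75.4
  white [ 42.3 -30. ] [56.5 26.7] rect ((49.82469177246094, -1.7357749938964844), (56.70155715942383, 14.106698036193848), 88.94799041748047)
```

View pics/w3.png

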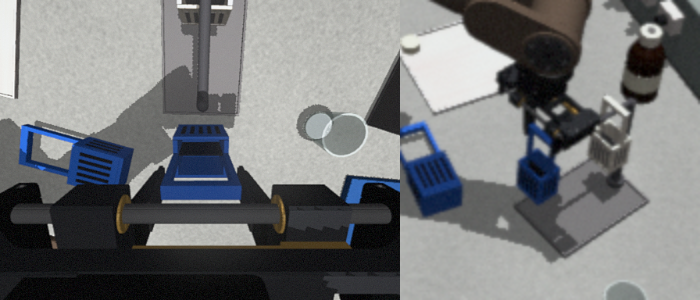

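Emit:
step_arm:
  increments:
    - {"slide": [0.02,0,0],"roll": 0.01}
    - {"slide": [0.04,0.001,0],"roll": 0.01}
    - {"slide": [0.065,0.001,0],"roll": 0.01}
    - {"slide": [0.085,0.001,0],"roll": 0.01}
    - {"slide": [0.098,0.001,0],"roll": 0.01}

```text
t: 21.45
eef_pos: [582.1, -240.6, 274.9]
tcp_rot: [-3.141, 0.0, 0.284]
ft_force: [-0.7, -0.0, -1.2]
opening: 0.624
grip_force: 30.0
```

Emit:
step_arm:
  increments:
    - {"slide": [0,0,0.01],"roll": 0}
    - {"slide": [0,0,0.02],"roll": 0}
    - {"slide": [0,0,0.03],"roll": 0}
    - {"slide": [0,0,0.035],"roll": 0}
    - {"slide": [0,0,0.037],"roll": 0}

```text
t: 22.08
eef_pos: [580.7, -241.7, 237.8]
tcp_rot: [-3.141, 0.0, 0.282]
ft_force: [-0.2, -0.2, -1.1]
opening: 0.633
grip_force: 30.0
```

```bash
python3 -c "
from h import *
go(581,-241,231,16)
c=cam('side'); im2=c['color'][150:300,230:380]; c=cam('wrist')
cv2.imwrite('pics/w4.png',np.hstack([cv2.resize(c['color'],(400,300)),cv2.resize(im2,(300,300))])[:,:,::-1])
"
```

```text
at 22.075 [ 580.7 -241.7  237.8] [-3.141  0.     0.282] slide m [ 0.0005 -0.0006  0.0068] roll 0.0032 F [-0.2 -0.2 -1.1] op 0.633 g 30.0
```

View pics/w4.png

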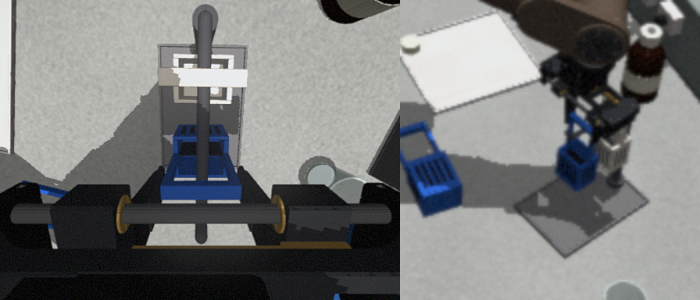

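```bash
python3 -c "
from h import *
c=cam('wrist'); P=cloud(c);C=c['color']
for v in range(200,310,6):
  print(v,[(C[v,u].tolist(),P[v,u].round().astype(int).tolist()) for u in (235,259)])
"
```

```text
200 [([33, 53, 103], [555, -224, 117]), ([48, 49, 51], [603, -236, 243])]
206 [([33, 43, 77], [555, -225, 137]), ([46, 47, 53], [599, -237, 244])]
212 [([13, 35, 73], [555, -226, 153]), ([49, 51, 56], [596, -238, 245])]
218 [([23, 37, 73], [556, -227, 168]), ([45, 48, 52], [591, -239, 243])]
224 [([31, 62, 122], [556, -228, 181]), ([51, 51, 56], [588, -240, 244])]
230 [([171, 171, 169], [465, -238, -2]), ([50, 49, 62], [584, -242, 244])]
236 [([14, 35, 71], [583, -227, 260]), ([32, 47, 81], [587, -240, 260])]
242 [([33, 66, 127], [580, -228, 261]), ([29, 64, 123], [584, -241, 261])]
248 [([28, 61, 122], [576, -229, 260]), ([38, 66, 125], [580, -242, 261])]
254 [([28, 56, 124], [573, -230, 261]), ([35, 69, 130], [577, -244, 261])]
260 [([97, 98, 99], [414, -252, -2]), ([44, 46, 53], [564, -247, 245])]
266 [([63, 68, 65], [607, -226, 329]), ([62, 63, 68], [610, -233, 331])]
272 [([64, 62, 65], [606, -227, 331]), ([66, 65, 69], [609, -234, 332])]
278 [([59, 61, 63], [605, -227, 333]), ([63, 65, 67], [607, -234, 332])]
284 [([61, 63, 63], [602, -228, 331]), ([63, 65, 66], [605, -235, 332])]
290 [([183, 182, 177], [359, -267, -2]), ([41, 44, 48], [551, -251, 257])]
296 [([172, 171, 171], [348, -270, -1]), ([48, 49, 51], [549, -252, 260])]
302 [([182, 183, 178], [337, -273, -1]), ([58, 57, 59], [548, -252, 264])]
308 [([180, 183, 177], [325, -276, -1]), ([58, 58, 58], [545, -253, 266])]
```

Emit:
step_arm:
  increments:
    - {"slide": [0,0,0.002],"roll": 0}
    - {"slide": [0,0,0.004],"roll": 0}
    - {"slide": [0,0,0.005],"roll": 0}
    - {"slide": [0,0,0.006],"roll": 0}
    - {"slide": [0,0,0.006],"roll": 0}
  fingers: 0.6

```text
t: 22.85
eef_pos: [580.9, -241.5, 232.0]
tcp_rot: [-3.141, -0.0, 0.283]
ft_force: [-0.6, 0.8, -1.8]
opening: 0.629
grip_force: 30.0
```

Emit:
step_arm:
  increments:
    - {"slide": [0,0,0.001],"roll": 0}
    - {"slide": [0,0,0.001],"roll": 0}

```text
t: 23.1
eef_pos: [580.9, -241.5, 231.0]
tcp_rot: [-3.141, -0.0, 0.283]
ft_force: [-0.6, 0.7, -2.6]
opening: 0.628
grip_force: 30.0
```

Emit:
step_arm:
  increments:
    - {"slide": [0,0,0.001],"roll": 0}
    - {"slide": [0,0,0.001],"roll": 0}

```text
t: 23.35
eef_pos: [581.0, -241.6, 230.8]
tcp_rot: [3.141, -0.001, 0.283]
ft_force: [-2.1, 1.0, 4.7]
opening: 0.629
grip_force: 30.0
```

Emit:
step_arm:
  increments:
    - {"slide": [0,0,0],"roll": 0}
    - {"slide": [0,0,0],"roll": 0}
  fingers: 0.629

```text
t: 23.6
eef_pos: [581.0, -241.6, 230.8]
tcp_rot: [3.141, -0.001, 0.283]
ft_force: [-1.3, 1.5, 5.4]
opening: 0.63
grip_force: 9.8
```

Emit:
step_arm:
  increments:
    - {"slide": [0,0,0],"roll": 0}
    - {"slide": [0,0,0],"roll": 0}
    - {"slide": [0,0,0],"roll": 0}
  fingers: 0.6305

```text
t: 23.98
eef_pos: [581.0, -241.5, 230.6]
tcp_rot: [3.141, -0.001, 0.283]
ft_force: [-1.2, 0.6, 5.2]
opening: 0.632
grip_force: 3.1
```

Emit:
step_arm:
  increments:
    - {"slide": [0,0,0],"roll": 0}
    - {"slide": [0,0,0],"roll": 0}
    - {"slide": [0,0,0],"roll": 0}
    - {"slide": [0,0,0],"roll": 0}
  fingers: 0.65

```text
t: 24.48
eef_pos: [580.9, -241.5, 230.0]
tcp_rot: [-3.141, 0.0, 0.283]
ft_force: [-0.9, 0.4, -0.1]
opening: 0.648
grip_force: 0.0
```

Emit:
step_arm:
  increments:
    - {"slide": [0,0,0],"roll": 0}
    - {"slide": [0,0,0],"roll": 0}
    - {"slide": [0,0,0],"roll": 0}
    - {"slide": [0,0,0],"roll": 0}
    - {"slide": [0,0,0],"roll": 0}
  fingers: 0.9

```text
t: 25.1
eef_pos: [580.9, -241.5, 230.1]
tcp_rot: [-3.142, -0.0, 0.283]
ft_force: [-0.4, -0.3, -0.2]
opening: 0.9
grip_force: 0.0
```

```bash
cat >> h.py <<'E'
def chk():
  R=np.array([[.959,-.284],[.284,.959]])
  for n in ['side','top','wrist']:
    c=cam(n); P=cloud(c);C=c['color'].astype(int)
    S=P.copy(); S[...,:2]=(P[...,:2]-[610,-233])@R
    for nm,m in (('blue',C[:,:,2]>C[:,:,0]+30),('white',C.min(2)>130)):
      q=S[m&(abs(S[...,1])<60)&(abs(S[...,0])<100)&(S[...,2]>95)&(S[...,2]<270)]
      for lo,hi in ((245,268),(100,180)):
        s=q[(q[:,2]>lo)&(q[:,2]<hi)]
        if len(s)>5: print(n,nm,lo,len(s),np.percentile(s,5,0).round(),np.percentile(s,95,0).round())
E
python3 -c "
from h import *
go(581,-241,231,16);chk()
"
```

```text
at 25.1 [ 580.9 -241.5  230.1] [-3.142 -0.     0.283] slide m [ 0.0003 -0.0005 -0.0009] roll 0.0036 F [-0.4 -0.3 -0.2] op 0.9 g 0.0
side blue 245 61 [-41. -29. 247.] [-25.  28. 259.]
side blue 100 304 [-58. -32. 111.] [ -8.  26. 176.]
side white 100 20 [ 29. -34. 151.] [ 72. -17. 179.]
top white 245 15 [ 46.   8. 251.] [ 57.  20. 259.]
top white 100 20 [ 51. -14. 107.] [ 75.  27. 179.]
wrist blue 245 2492 [-35. -26. 247.] [-24.  27. 255.]
wrist blue 100 2416 [-51. -27. 109.] [ -6.  27. 175.]
wrist white 245 2909 [ 46. -28. 253.] [ 56.  25. 255.]
wrist white 100 1392 [ 29. -30. 108.] [ 74.  27. 175.]
```

Hanging straight at stand x ≈ -30. Retreat straight up.

Emit:
step_arm:
  increments:
    - {"slide": [0,0,-0.01],"roll": 0}
    - {"slide": [0,0,-0.03],"roll": 0}
    - {"slide": [0,0,-0.06],"roll": 0}
    - {"slide": [0,0,-0.1],"roll": 0}
    - {"slide": [0,0,-0.13],"roll": 0}

```text
t: 25.88
eef_pos: [580.9, -241.6, 362.7]
tcp_rot: [3.14, -0.001, 0.283]
ft_force: [-0.1, -0.3, 0.0]
opening: 0.9
grip_force: 0.0
```

Emit:
step_arm:
  increments:
    - {"slide": [0,0,0],"roll": 0}
    - {"slide": [0,0,0],"roll": 0}
    - {"slide": [0,0,0],"roll": 0}
    - {"slide": [0,0,0],"roll": 0}
    - {"slide": [0,0,0],"roll": 0}

```text
t: 26.5
eef_pos: [580.9, -241.5, 359.7]
tcp_rot: [-3.141, 0.0, 0.283]
ft_force: [0.6, -0.3, -0.1]
opening: 0.902
grip_force: 0.0
```

```bash
python3 -c "
from h import *
go(581,-241,360,16);chk();print(env.job_done())
"
```

```text
at 26.5 [ 580.9 -241.5  359.7] [-3.141  0.     0.283] slide m [ 0.0003 -0.0005 -0.0003] roll 0.0035 F [ 0.6 -0.3 -0.1] op 0.902 g 0.0
side blue 245 55 [-40. -29. 247.] [-25.  26. 260.]
side blue 100 285 [-58. -33. 112.] [-10.  26. 177.]
side white 245 33 [ 43. -29. 249.] [ 56.  12. 259.]
side white 100 32 [ 26. -35. 161.] [ 74.  25. 179.]
top white 100 8 [ 64.  21. 170.] [ 76.  28. 177.]
wrist blue 245 728 [-35. -26. 249.] [-24.  27. 255.]
wrist blue 100 766 [-50. -27. 108.] [ -6.  28. 175.]
wrist white 245 690 [ 46. -28. 253.] [ 56.  17. 255.]
wrist white 100 481 [ 29. -30. 108.] [ 74.  25. 175.]
the job is handed in; nothing more can be done
None
```

I stood the blue basket upright in the tray, released it, then hung it straight on the hook about 80 mm in front of the white basket, which stayed at its place. The job is handed in at about 27 s; no verdict was returned.

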